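Rock the vial feeder's gate to feed two batches in order

TASK

Two batches of vials wait in the two chutes of the bench feeder, both held back by one seesaw gate. With the fingertips press one end of the gate's rocker plank down to its stop so that the two plain straight-sided vials roll down their chute, and once they lie at its bottom end, rock the gate over its pivot the other way so that the two flanged (narrow-waisted) vials roll down the other chute. The vials must run by themselves: never touch or lift one, and leave the bottle, the pen cup and the tube rack where they stand.

Things in the scene. Friction and masses are not known exactly. Their poses are not given: they have to be found in the camera images.
- feeder: fixed grey bench feeder, base 235 x 260 mm; origin on the table under the gate, midway between the two chutes. x points uphill (away from the robot), y left, z up. The chutes run along x at y = +88 and -88 mm, 44 mm wide, walls 18 mm, floor 60 mm high at x = 0, sloping 0.22 rad down to -x. Two posts 112 mm high at y = 0 carry the gate's pivot. Which batch is in which chute varies.
- left_catch (a point): bottom end of the left (+y) chute, on its floor 90 mm downhill of the gate; fed vials lie here, at feeder x = -76 and -104 mm, against a 65 mm high end wall at x = -118 mm. The waiting vials lie at x = +15 and +42 mm, uphill of the gate. Axes as the feeder's
- right_catch (a point): the same point in the right (-y) chute. At their uphill ends, feeder x = +90 mm, both chutes have a back wall 105 mm high
- gate (a joint): gate angle, rad, about the feeder's x axis at y = 0, 100 mm high. 0: level, both chutes shut. +0.40 (stop): left end up, left chute open, right end down and shut. -0.40 (stop): the reverse. So pressing one end down opens the chute at the OTHER end; vials pass only beyond about 0.33. It starts about level; a stiff pivot (2 to 3 N at a plank end) keeps it where it is left.
- gate_left_pad (a point): where to press the left (+y) end of the gate: top face of its aluminium rocker plank (236 mm along y, 47 mm along x, 6 mm thick), 95 mm left of the pivot, 42 mm above the pivot axis, 22 mm downhill of the blades that hang into the chutes. Moves with the gate in an arc: 142 mm above the table when level, 176 up, 102 down. Axes are the gate's.
- gate_right_pad (a point): the same point at the right (-y) end of the rocker plank, 95 mm right of the pivot
- plain_1: plain vial: straight white cylinder with a grey cap of the same diameter, next to the gate; 38 mm long, 26 mm diameter, about 25 g; origin at its middle, its y axis along its length. It lies across its chute and rolls down by itself once its gate blade is raised clear. Do not touch.
- plain_2: plain vial, the second in the same chute, just uphill of the first; 38 mm long, 26 mm diameter, about 25 g; origin at its middle, its y axis along its length. It lies across its chute and rolls down by itself once its gate blade is raised clear. Do not touch.
- flanged_1: flanged vial: white foot and grey cap of 26 mm diameter, 11 mm thick each, with a narrow 13 mm waist between, next to the gate in the other chute; 38 mm long, 26 mm diameter, about 25 g; origin at its middle, its y axis along its length. It lies across its chute and rolls down by itself once its gate blade is raised clear. Do not touch.
- flanged_2: flanged vial, the second in that chute, just uphill of the first; 38 mm long, 26 mm diameter, about 25 g; origin at its middle, its y axis along its length. It lies across its chute and rolls down by itself once its gate blade is raised clear. Do not touch.
- amber_bottle: bystander: closed amber bottle, 48 mm diameter, 85 mm high, loose; origin under its centre
- pen_cup: bystander: dark square pen cup 70 x 70 x 90 mm with pens up to 130 mm high, loose; origin under its centre
- tube_rack: bystander: white empty tube rack block 55 x 110 x 55 mm, loose; origin under its centre
Not all that is in view belongs to the job. Leave any green, orange or purple look-alike of the plain_2 alone.

How it is judged:
On the way, in this order (a step that is already met when the one before it is completed fails the run):
1. both plain vials lie at the bottom of their chute while both flanged vials are still held back (x of plain_1 in the frame of feeder between -0.125 and -0.055 m and z of plain_1 in the frame of feeder between 0.03 and 0.085 m and (y of plain_1 in the frame of feeder between 0.06 and 0.116 m or y of plain_1 in the frame of feeder between -0.116 and -0.06 m) and x of plain_2 in the frame of feeder between -0.125 and -0.055 m and z of plain_2 in the frame of feeder between 0.03 and 0.085 m and (y of plain_2 in the frame of feeder between 0.06 and 0.116 m or y of plain_2 in the frame of feeder between -0.116 and -0.06 m) and x of each of flanged_1, flanged_2 in the frame of feeder above 0.005 m), for 0.2 s.
2. both flanged vials lie at the bottom of the other chute (x of plain_1 in the frame of feeder between -0.125 and -0.055 m and z of plain_1 in the frame of feeder between 0.03 and 0.085 m and (y of plain_1 in the frame of feeder between 0.06 and 0.116 m or y of plain_1 in the frame of feeder between -0.116 and -0.06 m) and x of plain_2 in the frame of feeder between -0.125 and -0.055 m and z of plain_2 in the frame of feeder between 0.03 and 0.085 m and (y of plain_2 in the frame of feeder between 0.06 and 0.116 m or y of plain_2 in the frame of feeder between -0.116 and -0.06 m) and x of flanged_1 in the frame of feeder between -0.125 and -0.055 m and z of flanged_1 in the frame of feeder between 0.03 and 0.085 m and (y of flanged_1 in the frame of feeder between 0.06 and 0.116 m or y of flanged_1 in the frame of feeder between -0.116 and -0.06 m) and x of flanged_2 in the frame of feeder between -0.125 and -0.055 m and z of flanged_2 in the frame of feeder between 0.03 and 0.085 m and (y of flanged_2 in the frame of feeder between 0.06 and 0.116 m or y of flanged_2 in the frame of feeder between -0.116 and -0.06 m)), for 0.2 s.
At the end, for the whole second after the job is handed in: All four vials lie at rest (under 0.03 m/s) inside the bottom ends of the chutes, their middles 55 to 125 mm downhill of the gate (all of step 2 and linear speed of each of plain_1, plain_2, flanged_1, flanged_2 below 0.03 m/s); the robot touches nothing.
It fails at once if a vial is touched by the robot (contact force between any of the fingers, the arm and plain_1 above 0.3 N or contact force between any of the fingers, the arm and plain_2 above 0.3 N or contact force between any of the fingers, the arm and flanged_1 above 0.3 N or contact force between any of the fingers, the arm and flanged_2 above 0.3 N).
It fails at once if a vial is lifted or thrown out of the chutes (not (height (world z) of plain_1 between 0.03 and 0.125 m) or not (height (world z) of plain_2 between 0.03 and 0.125 m) or not (height (world z) of flanged_1 between 0.03 and 0.125 m) or not (height (world z) of flanged_2 between 0.03 and 0.125 m)).
It fails at once if a flanged vial passes the gate before both plain vials are down (x of any of flanged_1, flanged_2 in the frame of feeder below -0.02 m and x of any of plain_1, plain_2 in the frame of feeder above -0.05 m).
It fails at once if a bystander is moved over 20 mm or tipped (distance of any of amber_bottle, pen_cup, tube_rack from where it was at the start of the episode above 0.02 m or angle between any of amber_bottle, pen_cup, tube_rack's own z axis and vertical above 0.3 rad).
It also fails if it takes over 42 s, if anything falls off the work surface, if the arm or the gripper's body presses on something with over 40 N, if the wrist force passes 120 N, or if a joint passes its speed limit or range.

ROBOT

A 7-joint arm with a two-finger parallel gripper is mounted at the origin on the work surface. World frame = base frame: x ahead of the robot, y to its left, z up, the work surface at z = 0. Lengths are in m, angles in rad, forces in N, time in s.
With the tool pointing down it reaches from about 0.425 to 0.8 m from the base axis. Payload 8.3 kg.
Tool frame: the origin (TCP) lies on the front face of the gripper's body, between the roots of the fingers; the fingertips stand 73 mm ahead of it and the grasp point (between the pads) lies 54 mm ahead of it (env.pinch_z is the z of the grasp point in the tool frame, in m); z points along the fingers, y is the line along which they close (so a half turn about z gives the same grasp; the last joint's range is limited). The gripper opens to 85 mm and grips with 20 to 120 N. Pads are 22 mm wide; open, the fingers measure 114 mm over their backs; the gripper's body (76 mm by 85 mm) begins 54 mm behind the grasp point. The pads swing forward as they close: fully open they stand 13 mm farther back than shut.
Start: joints at [-1.276, 0.383, 0.016, 1.37, -0.006, 1.388, -0.046], TCP at [0.219, 0.585, 0.304] pointing down, gripper open.
Joint ranges: [-2.95, 2.95], [-0.25, 2.06], [-1.52, 1.56], [0.18, 2.33], [-1.44, 4.58], [0.02, 2.06], [-3.01, 3.01]. Speed limits (rad/s): [2.39, 2.39, 3.01, 3.01, 3.14, 3.14, 3.14].

INTERFACE

Orientations are given as a unit quaternion [x, y, z, w].
In Python, from rig import env, set_gripper, planner, status, cams, close_job gives the robot as it stands. Calls block until the motion is done:
- env.movep(position, orientation): joint-space move of the TCP to a pose.
- env.move_l(position, max_speed=0.15, rot=None, contact_N=None): straight line of the TCP; rot=None keeps the orientation; max_speed is the mean speed in m/s. With contact_N (N) it stops when the force on the tool has changed by that much, and returns True; else False.
- env.set_joints(angles): joint-space move.
- set_gripper(opening, newtons=None): opening from 0.0 (shut) to 1.0 (fully open); newtons is the grip in N (None keeps the last); returns when the fingers have stopped.
- env.hold(seconds).
- planner.solve_ik(position, orientation): joint angles nearest the present ones, or None.
- status.state(): the state.
- cams.grab_frame(name): name is "side" or "top"; returns a dict with "pixels" (480x640x3 uint8, blue, green, red), "z_map" (480x640 float32, m along the optical axis (not along the pixel's ray), 0 where there is no reading), "vfov" (degrees; the focal length in pixels is half the picture's height over the tangent of half this angle, whatever the lens; pixels are square), "cx", "cy" (the principal point, pixels), "camera_from_world" (4x4, takes a point from world to camera coordinates). Camera axes: x right, y up, looking along -z (the intrinsics and any distortion apply to the point x, -y, -z); pixel columns grow to the right and rows downward; lengths in m; the calibration is good to about 2 mm. A picture is of the moment at which its call begins.
A pose or a line that the arm cannot do raises env.IKError and nothing moves.
- close_job(): hands the job in; it is judged then, once.
The state is a dict: "t": time; "q": joint angles; "joint_velocities": joint speeds; "joint_efforts": joint torques, N m; "eef_pos": TCP position; "orientation": TCP orientation; "contact_force": force on the tool from outside, world axes, zero at the start; "torque": the same for the moment, N m; "gripper_width": opening from 0.0 (shut) to 1.0 (fully open); "finger_force": force on a finger pad.
Only numpy, scipy, OpenCV 4.12 (cv2) and the standard library are available. Lean on these libraries where they do the work, as an engineer would, in place of code of your own. Each camera call takes 0.05 s, during which the arm holds its last target. There are 200 camera calls.

## Working session

There is one attempt and no reset: what is moved stays moved. The work goes in short steps, each a Python script; the robot and the scene stay as the last script left them, time stands still between calls to the robot, and variables do not carry over. Pictures are saved under pics/ and viewed, at most 10 in all, crops included, and the job is handed in when it is done.

```bash
mkdir -p pics; ls; cat > h.py <<'E'
import numpy as np, cv2
from rig import env,set_gripper,planner,status,cams,close_job
def K(f):
    h=f["pixels"].shape[0]; return h/2/np.tan(np.radians(f["vfov"])/2)
def cloud(f):
    z=f["z_map"]; F=K(f); v,u=np.mgrid[:z.shape[0],:z.shape[1]]
    c=np.stack([(u-f["cx"])/F*z,-(v-f["cy"])/F*z,-z,np.ones_like(z)],-1)
    return (c@np.linalg.inv(f["camera_from_world"]).T)[...,:3]
E
python3 - <<'E'
from h import *
for n in("top","side"):
    f=cams.grab_frame(n); cv2.imwrite(f"pics/{n}0.png",f["pixels"]); 
    np.savez(f"{n}0.npz",**f); print(n,f.keys(),f["vfov"],f["cx"],f["cy"],np.linalg.inv(f["camera_from_world"]).round(3).tolist(),(f["z_map"]>0).mean())
print(status.state()["t"])
E
```

```text
pics
top dict_keys(['pixels', 'z_map', 'vfov', 'cx', 'cy', 'camera_from_world']) 53.653368765532385 321.4763770939743 243.10821627495216 [[0.018, 0.995, -0.095, 0.525], [-1.0, 0.02, 0.022, 0.029], [0.024, 0.095, 0.995, 0.899], [0.0, 0.0, 0.0, 1.0]] 0.996142578125
side dict_keys(['pixels', 'z_map', 'vfov', 'cx', 'cy', 'camera_from_world']) 48.038597813528526 321.5578622157276 233.56021900365 [[-0.831, 0.41, -0.377, 0.203], [-0.557, -0.603, 0.571, 0.611], [0.007, 0.684, 0.729, 0.852], [0.0, 0.0, 0.0, 1.0]] 0.9961002604166667
0.1
```

View pics/top0.png

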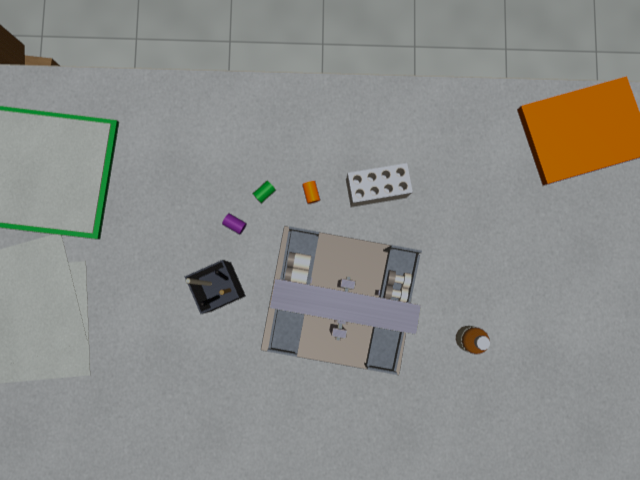

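View pics/side0.png

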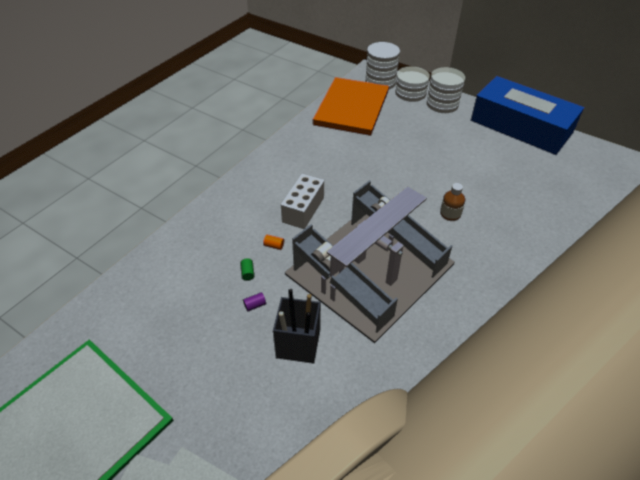

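The top view shows the straight vials at about (298,266) in the left chute and the waisted ones at about (399,286) in the right chute. The plank runs from (273,297) to (419,318). The side view agrees. Look-alikes are green (264,191), orange (311,191) and purple (234,223), all on the table; the bottle is at (475,340), the cup at (215,287) and the rack at (380,184). Next I'll check the choice in one crop and measure the plank.

```bash
cat >> h.py <<'E'
def plank(f):
    """pivot-projected centre, left/right plank end points, from the lilac top face"""
    b,g,r=[f["pixels"][...,i].astype(int) for i in range(3)]
    P=cloud(f); m=(P[...,2]>.085)&(P[...,2]<.2)&(b-g>8)&(b-r>5)&(b>90)
    n,l,s,_=cv2.connectedComponentsWithStats(m.astype(np.uint8)); k=1+s[1:,4].argmax(); m=l==k
    return m,P[m]
E
python3 - <<'E'
from h import *
f=dict(np.load("top0.npz"))
m,Q=plank(f); print(m.sum(),Q[:,2].min(),np.median(Q[:,2]),Q[:,2].max())
# cast pixel rectangle onto z=.142
F=K(f); v,u=np.nonzero(m); T=np.linalg.inv(f["camera_from_world"])
d=np.stack([(u-f["cx"])/F,-(v-f["cy"])/F,-np.ones(len(u))],-1)@T[:3,:3].T
A,*_=np.linalg.lstsq(np.c_[Q,np.ones(len(Q))][:,[0,1,3]],Q[:,2],rcond=None); print("plane",A)
for name,X in(("depth",Q),("ray",T[:3,3]+d*((.142-T[2,3])/d[:,2:]))):
    print(name,cv2.minAreaRect(X[:,:2].astype(np.float32)))
    c,s,a=cv2.minAreaRect((X[:,:2]*1000).astype(np.float32)); print(c,s,a,cv2.boxPoints((c,s,a)).round().tolist())
P=cloud(f)
for n,(a,b) in dict(cup=(215,287),bottle=(483,343),rack=(380,184),cornerTL=(286,227),postN=(347,284)).items(): print(n,P[b,a].round(3))
cr=cv2.resize(f["pixels"][215:385,250:440],None,fx=3.5,fy=3.5,interpolation=3); cv2.imwrite("pics/crop.png",cr)
E
```

```text
4288 0.10249548725160507 0.14181066458271613 0.14648158011348833
plane [0.01757905 0.0016897  0.13299505]
depth ((0.49528858065605164, -0.026895880699157715), (0.23451681435108185, 0.053453754633665085), 80.54576110839844)
(495.28857421875, -26.895858764648438) (234.51681518554688, 53.453765869140625) 80.5457763671875 [[450.0, -138.0], [502.0, -147.0], [541.0, 84.0], [488.0, 93.0]]
ray ((0.49611204862594604, -0.0268469899892807), (0.23416753113269806, 0.051190588623285294), 80.33611297607422)
(496.112060546875, -26.847007751464844) (234.1675567626953, 51.19053649902344) 80.3360824584961 [[451.0, -138.0], [502.0, -147.0], [541.0, 84.0], [491.0, 93.0]]
cup [0.524 0.207 0.003]
bottle [ 0.438 -0.267  0.085]
rack [ 0.716 -0.094  0.055]
cornerTL [0.639 0.077 0.012]
postN [ 0.533 -0.032  0.109]
```

View pics/crop.png

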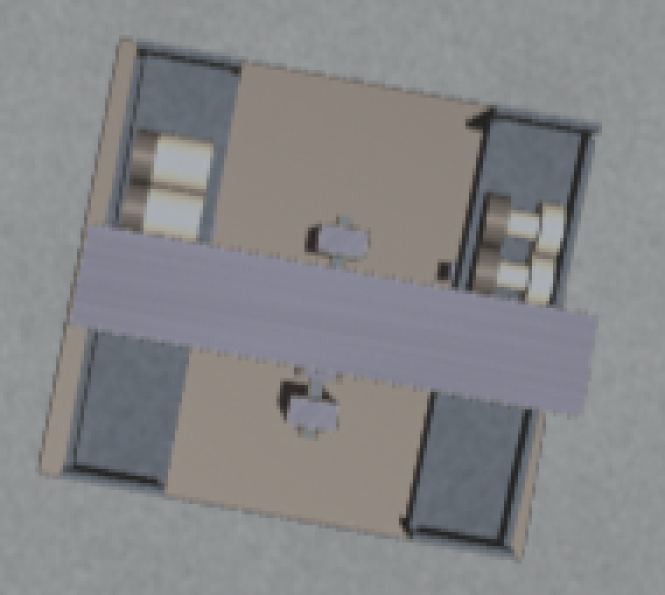

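The crop confirms plain vials on the left and flanged on the right, with the plank near level. The plank measures 234 x ~50 mm at z 0.142, which fits the sizes given. So I press the right pad first.

```bash
cat >> h.py <<'E'
from scipy.spatial.transform import Rotation as R
yaw=-0.167; C=np.array([.498,-.027]); Y=np.array([-np.sin(yaw),np.cos(yaw)]); TIP=.073
def tcp(y,ztip): return np.r_[C+y*Y,ztip+TIP]
def arc(side,a,w=.011):
    """tip centre when pressing pad of side (+1 left) at gate angle a"""
    y=side*.095*np.cos(a)-.042*np.sin(a); z=.1+side*.095*np.sin(a)+.042*np.cos(a)
    return y,z+w*abs(np.tan(a))
def quats():
    out=[]
    for k in (0,np.pi):  # tool y along feeder x
        out.append((R.from_euler("z",yaw+np.pi/2+k)*R.from_euler("x",np.pi)).as_quat())
    return out
E
python3 - <<'E'
from h import *
s=status.state(); print(s["orientation"])
for q in quats():
    for y,z in((-.095,.18),(-.104,.1),(.072,.2),(.104,.1)):
        j=planner.solve_ik(tcp(y,z),q); print(None if j is None else np.round(j,2))
E
```

```text
[ 1.77906704e-01  9.84046966e-01 -8.66134802e-04 -1.48652476e-04]
[-0.68  0.2   0.98  1.82 -0.17  1.21  0.19]
[-0.6   0.32  0.95  1.92 -0.3   1.05  0.31]
[-0.71  0.17  0.64  1.75 -0.11  1.26 -0.21]
[-0.7   0.3   0.58  1.85 -0.19  1.05 -0.21]
[-0.93  0.38  1.38  1.83 -0.4   1.26 -2.74]
[-0.84  0.58  1.37  1.92 -0.62  1.17 -2.54]
[-0.54  0.16  0.44  1.74 -0.07  1.26  2.89]
[-0.47  0.27  0.3   1.84 -0.09  1.04  2.85]
```

```bash
cat >> h.py <<'E'
def press(side,a0):
    q=quats()[0]; set_gripper(0.0)
    y,z=arc(side,a0); env.movep(tcp(y,max(z+.05,.22)),q); env.move_l(tcp(y,z+.01),.12)
    s=status.state(); print("above",s["eef_pos"],s["contact_force"],s["t"])
    for a in np.linspace(a0,-side*.40,6)[1:]:
        hit=env.move_l(tcp(*arc(side,a)),.08,contact_N=20); s=status.state()
        print(round(a,2),hit,np.round(s["eef_pos"],3),np.round(s["contact_force"],1))
        if hit: break
    if not hit:
        p=np.array(s["eef_pos"]); p[2]-=.012
        print("stop",env.move_l(p,.03,contact_N=15)); s=status.state(); print(s["eef_pos"],s["contact_force"],s["t"])
E
python3 - <<'E'
from h import *
press(-1,0.0)
env.hold(.8)
f=cams.grab_frame("top"); cv2.imwrite("pics/top1.png",cv2.resize(f["pixels"][180:400,200:500],None,fx=2,fy=2))
f=cams.grab_frame("side"); cv2.imwrite("pics/side1.png",cv2.resize(f["pixels"][150:370,230:500],None,fx=2,fy=2))
E
```

```text
above [ 0.48253303 -0.12082217  0.22552546] [-0.1314658   0.52632016 -0.15268142] 4.2417
0.08 False [ 0.481 -0.124  0.208] [ 0.6  0.6 -0.7]
0.16 False [ 0.481 -0.126  0.201] [0.5 0.6 0.2]
0.24 False [ 0.481 -0.128  0.194] [ 0.3  0.2 -0.4]
0.32 False [ 0.481 -0.129  0.186] [-0.3  0.1 -0.4]
0.4 False [ 0.481 -0.129  0.179] [-0.7  0.3 -0. ]
stop True
[ 0.4809719  -0.12952129  0.17706272] [-4.54826793  0.88217413 12.41124842] 5.8667
```

View pics/top1.png

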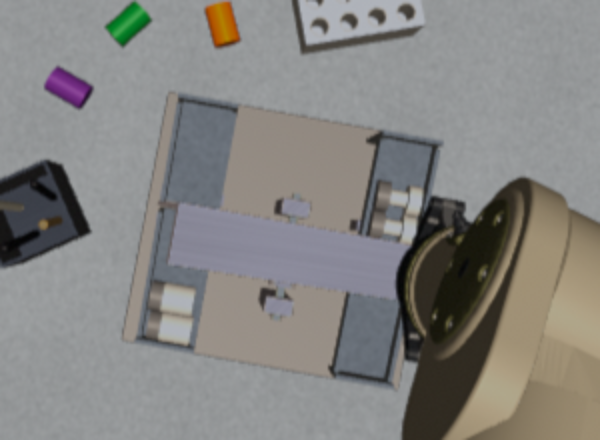

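View pics/side1.png

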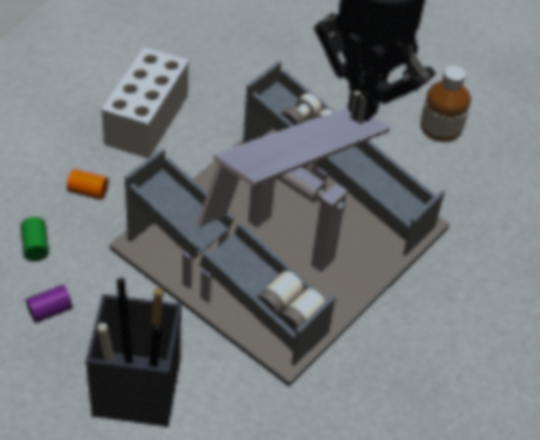

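The gate is at its stop. Both plain vials lie at the bottom of the left chute (top crop (173,298) and (169,328)), and the flanged ones are still held at (400,198) and (393,226). Now the left end.

```bash
python3 - <<'E'
from h import *
p=np.array(status.state()["eef_pos"]); p[2]=.31; env.move_l(p,.15)
press(1,0.40)
env.hold(.8)
p=np.array(status.state()["eef_pos"]); p[2]=.31; env.move_l(p,.15)
j=list(status.state()["q"]); env.movep([.35,.40,.33],quats()[0])
print(status.state()["t"])
f=cams.grab_frame("top"); cv2.imwrite("pics/top2.png",cv2.resize(f["pixels"][140:400,160:520],None,fx=2,fy=2))
E
```

```text
above [0.50987023 0.04210686 0.26361322] [0.33065066 0.01243606 0.22531368] 9.2417
0.24 False [0.511 0.054 0.238] [-0.4  0.  -0.1]
0.08 False [0.513 0.063 0.223] [-0.3  0.2  0.2]
-0.08 False [0.514 0.07  0.207] [-0.5 -1.  -0.5]
-0.24 False [0.515 0.074 0.193] [0.6 0.  0.2]
-0.4 False [0.515 0.075 0.179] [ 0.7 -0.  -0.3]
stop True
[0.51562557 0.07503362 0.17756918] [-4.63759541 -0.77915758 12.00032032] 11.3833
14.5917
```

View pics/top2.png

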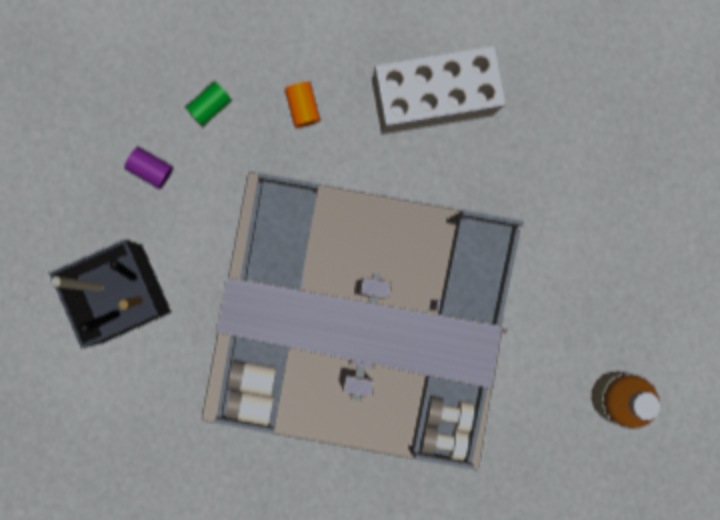

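All four vials lie at the bottom ends: plain at (252,378) and (247,408), flanged at (450,414) and (446,443). The cup, rack and bottle are where they were, and the arm is clear.

```bash
python3 -c "
from h import *
print(close_job())"
```

```text
the job is handed in; nothing more can be done
None
```

I fed the two plain vials first and the two flanged vials second; all four lie at the bottom of their chutes, the arm is clear, and I handed the job in at about 15 s (no verdict was returned).

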